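# Load the billet carrier and hold it up level for the forge

## Task

Take the loose square steel bar that lies on the firebrick and lay it, centred lengthwise, in the empty pair of notched rests on the steel carrier, parallel to the bar already loaded on the other side of the handle, and let it go there while the carrier still stands on the bench. Then lift the loaded carrier by its handle, keeping it level all the way, and finish holding it in the air, steady and level with both bars still in their rests, its underside about 15 cm above the bench; do not put it down or let go. Leave the chisel on the brick, the tin, the ladle and the piece of angle iron where they are.

Things in the scene. Friction and masses are not known exactly. Their poses are not given: they have to be found in the camera images.
- carrier: Dark steel carrier, loose, about 0.34 kg, 124 mm along x, 190 mm along y, standing on the bench. Origin: centre of its underside, z up. 6 mm thick base frame; a carrying handle along x in the middle; at y = +70 and -70 mm a pair of notched upright plates for one bar along x. Left or right of centre (the brick on the other side), its x within 35 degrees of the robot's forward direction.
- handle (a point): Centre of the carrier's handle grip, 88 mm above its underside; axes as the carrier's. The grip is 112 mm long (x), 14 mm thick (y), 16 mm high; its 12 x 12 mm posts stand at x = +-50 mm, the 88 mm between them is open. With both bars loaded it lies above the balance point.
- empty_rest (a point): Middle of the empty rests at seat height: carrier x = 0, y = +70, z = 40 mm; axes as the carrier's. Plates at x = +-40 mm from here, 8 mm thick (x), 34 mm wide (y). Notch about 22 mm wide at the seat, flaring to 30 mm; prongs rise 18 mm above the seat. Between the plates it is open down to 34 mm below the seat.
- loaded_rest (a point): The same on the other side (y = -70 mm), where the loaded bar lies.
- bar: The bar to load: square steel bar 120 mm long (along its x), 16 x 16 mm, about 0.24 kg, lying flat on the firebrick, loose. Origin at the centre of its underside, z up.
- bar_center (a point): Centre of that bar, 8 mm above its underside; axes as the bar's.
- loaded_bar: An identical bar that already lies in the carrier's other pair of rests, loose. Origin at the centre of its underside.
- loaded_bar_center (a point): Centre of the loaded bar, 8 mm above its underside.
- brick: Pale firebrick, fixed to the bench, 114 mm along x, 230 mm along y, 64 mm high; origin at the centre of its underside. The bar lies across its top on its +y half, roughly along x; a cold chisel on its -y half.
- chisel: Bystander, to be left alone: cold chisel: round dark shank 12 mm thick with a flat 16 mm wide bit, 100 mm long along its x, lying on the firebrick about 10 cm from the bar.
- tin: Bystander, to be left alone: open grey metal cup, 68 mm across, 75 mm tall, nearer the robot than the carrier and brick; origin under its centre.
- ladle: Bystander, to be left alone: aluminium ladle, bowl 76 mm across and 26 mm high at its origin, 200 mm handle towards its -x, lying on the left.
- angle_iron: Bystander, to be left alone: rusty piece of angle iron 100 x 50 x 50 mm on the right.

How it is judged:
By the outcome, as a careful person would: the job done as asked, in the order asked, and still so for the second after the job is handed in, while the arm keeps its last pose, push and grip.
It also fails if it takes over 58 s, if anything falls off the work surface, if the arm or the gripper's body presses on something with over 40 N, if the wrist force passes 120 N, or if a joint passes its speed limit or range.

## Robot

A 7-joint arm with a two-finger parallel gripper is mounted at the origin on the work surface. World frame = base frame: x ahead of the robot, y to its left, z up, the work surface at z = 0. Lengths are in m, angles in rad, forces in N, time in s.
With the tool pointing down it reaches from about 0.425 to 1.025 m from the base axis. Payload 9.4 kg.
Tool frame: the origin (TCP) lies on the centre line of the jaws, within the pads' length; the fingertips stand 14 mm ahead of it and the grasp point (between the pads) lies 5 mm behind it; z points along the fingers, y is the line along which they close (so a half turn about z gives the same grasp; the last joint's range is limited). The gripper opens to 85 mm and grips with 20 to 120 N. Pads are 22 mm wide; open, the fingers measure 114 mm over their backs; the gripper's body (76 mm by 85 mm) begins 54 mm behind the grasp point. The pads swing forward as they close: fully open they stand 13 mm farther back than shut.
Start: joints at [-1.234, 0.599, -0.003, 1.599, 0.002, 0.943, -0.08], TCP at [0.292, 0.664, 0.245] pointing down, gripper open.
Joint ranges: [-2.57, 2.57], [-0.35, 1.97], [-1.29, 1.29], [0.11, 2.56], [-1.05, 4.19], [0.11, 1.86], [-2.63, 2.63]. Speed limits (rad/s): [2.22, 2.22, 3.01, 3.01, 3.14, 3.14, 3.14].

## Interface

Orientations are given as a unit quaternion [x, y, z, w].
In Python, from cell import arm gives the robot as it stands.
- The arm moves only by the tool jog_arm, never from a script. Its argument "steps" is a list of rows, each a list of 2 entries, a list of its own where there are three numbers: the shift along the world's x, y, z in cm, then the turn, a rotation vector about the world's x, y, z in degrees. In form: [[[x, y, z], [ax, ay, az]], ...]. A call has 1 to 8 rows; each row is the pose to reach, as a shift and turn from the pose commanded when the call began; what a row does not reach only later rows make up. A row lasts 1/8 s, in which the tool goes at most 62.5 mm and 10.7 degrees, less where a joint would pass 70% of its speed; a pose out of reach is approached as far as the arm can. A call with a gripper value outside its range is refused whole. "jaw" is the closure, from 0 (fully open) to 1 (shut), set as the call begins (left out, the last holds). The fingers move at their own pace and stop on an object; "newtons" is the grip in N (left out, the last holds). Time passes only in rows, so rows that repeat a pose let the fingers close. It gives the time, the measured TCP pose, the force, the opening and the grip force at its end, in the units of the state.
- arm.state(): the state, without advancing time (a new reading comes with each control period).
- arm.grab_frame(name): name is "scene" or "top"; returns a dict with "image" (480x640x3 uint8, red, green, blue), "intrinsics" (3x3 intrinsics, pixels), "origin" and "rotation" of the camera in the world. Camera axes: x right, y up, looking along -z (the intrinsics and any distortion apply to the point x, -y, -z); pixel columns grow to the right and rows downward; lengths in m; the calibration is good to about 2 mm. A picture is of the moment at which its call begins. There is no depth.
- arm.job_done(): hands the job in; it is judged then, once.
Trained networks look in a picture, given as the dict that the camera call returned (one of the last four; its "shot" number tells which), for a name from the list of things; names that differ only in an ending like _2 or _b are one class to them, and where a whole thing is asked for, a point or a joint stands for the part that bears it (a point fixed in the world has none). Each returns a list of dicts, best first, with "confidence" (0 to 1); they miss things now and then, are a little off and sometimes report something else, mostly with a low value. They report only what shows in the picture. A call takes as long as a camera call.
- arm.boxes_of(label, picture): "location" ([row, column] in pixels, amid what is visible of it).
- arm.cut_out(label, picture): "pixels" (480x640 bool, what is visible of it) and "location" ([row, column] in pixels, amid what is visible of it).
- arm.place_of(label, picture): "location" ([row, column] in pixels: a listed point, or the origin of a listed thing).
The state is a dict: "t": time; "qpos": joint angles; "qd": joint speeds; "tau": joint torques, N m; "eef_pos": TCP position; "ee_rot": TCP orientation; "contact_force": force on the tool from outside, world axes, zero at the start; "wrist_torque": the same for the moment, N m; "width": finger opening in m; "grasp_force": force on a finger pad.
Only numpy, scipy, OpenCV 4.12 (cv2) and the standard library are available. Lean on these libraries where they do the work, as an engineer would, in place of code of your own. Each camera call takes 0.05 s, during which the arm holds its last target. There are 200 camera calls.

## Working session

There is one attempt and no reset: what is moved stays moved. The work goes in short steps, Python scripts to look and compute and a tool call to move; the robot and the scene stay as the last step left them, time stands still between calls to the robot, and variables do not carry over. Pictures are saved under pics/ and viewed, at most 10 in all, crops included, and the job is handed in when it is done.

Besides the shell and the picture viewer there is one more tool, called after "Emit:" as name([rows], argument=value, ...), one row to a line, values as JSON. jog_arm: Moves the arm, as the interface text tells. Its arguments: {"type":"object","properties":{"steps":{"type":"array","items":{"type":"array"}},"jaw":{"type":"number"},"newtons":{"type":"number"}},"required":["steps"]}

```bash
mkdir -p pics; cat > h.py <<'E'
import numpy as np, cv2
from cell import arm
def ray(f,px):
    K=np.array(f["intrinsics"]);R=np.array(f["rotation"])
    r,c=px
    d=np.linalg.inv(K)@[c,r,1.]
    return np.array(f["origin"]),R@np.array([d[0],-d[1],-d[2]])
def atz(f,px,z):
    o,d=ray(f,px); return o+d*(z-o[2])/d[2]
def proj(f,p):
    q=np.array(f["rotation"]).T@(np.array(p)-f["origin"]); q=np.array([q[0],-q[1],-q[2]])
    u=np.array(f["intrinsics"])@q; return u[1]/u[2],u[0]/u[2]
def tri(fs,pxs):
    A=np.zeros((3,3));b=np.zeros(3);
    for f,p in zip(fs,pxs):
        o,d=ray(f,p);d=d/np.linalg.norm(d);M=np.eye(3)-np.outer(d,d);A+=M;b+=M@o
    return np.linalg.solve(A,b)
def save(f,n): cv2.imwrite("pics/"+n,cv2.cvtColor(f["image"],cv2.COLOR_RGB2BGR))
E
python3 - <<'E'
from h import *
f={n:arm.grab_frame(n) for n in("scene","top")}
np.set_printoptions(precision=3,suppress=True)
for n in f: save(f[n],n+"0.png"); print(n,{k:v for k,v in f[n].items() if k not in("image",)})
Z=dict(handle=.088,empty_rest=.04,loaded_rest=.04,bar_center=.072,loaded_bar_center=.048,carrier=0,brick=0,chisel=.064,tin=0,ladle=0,angle_iron=0)
for l,z in Z.items():
    for n in f:
        r=arm.place_of(l,f[n])[:2]
        print(l,n,[(np.round(x["location"]),round(x["confidence"],2),atz(f[n],x["location"],z)) for x in r])
s=arm.state();print(s["t"],s["eef_pos"],s["ee_rot"],s["width"])
E
```

```text
scene {'intrinsics': array([[467.791,   0.   , 317.357],
       [  0.   , 467.791, 246.643],
       [  0.   ,   0.   ,   1.   ]]), 'origin': array([ 0.928, -0.573,  0.846]), 'rotation': array([0.353, 0.114, 0.286, 0.883]), 'shot': 1}
top {'intrinsics': array([[450.597,   0.   , 311.876],
       [  0.   , 450.597, 244.436],
       [  0.   ,   0.   ,   1.   ]]), 'origin': array([ 0.391, -0.01 ,  1.082]), 'rotation': array([ 0.041, -0.034, -0.696,  0.716]), 'shot': 2}Traceback (most recent call last):
  File "<stdin>", line 9, in <module>
  File "h.py", line 9, in atz
    o,d=ray(f,px); return o+d*(z-o[2])/d[2]
        ~~~^^^^^^
  File "h.py", line 7, in ray
    return np.array(f["origin"]),R@np.array([d[0],-d[1],-d[2]])
                                 ~^~~~~~~~~~~~~~~~~~~~~~~~~~~~~
ValueError: matmul: Input operand 1 has a mismatch in its core dimension 0, with gufunc signature (n?,k),(k,m?)->(n?,m?) (size 3 is different from 4)
```

Rotation is a quaternion; fix.

```bash
sed -i 's/^from cell/from scipy.spatial.transform import Rotation as Ro\nfrom cell/; s/np.array(f\["rotation"\])/Ro.from_quat(f["rotation"]).as_matrix()/' h.py
python3 - <<'E'
from h import *
f={n:arm.grab_frame(n) for n in("scene","top")}
np.set_printoptions(precision=3,suppress=True)
for n in f: save(f[n],n+"0.png")
Z=dict(handle=.088,empty_rest=.04,loaded_rest=.04,bar_center=.072,loaded_bar_center=.048,carrier=0,brick=0,chisel=.064,tin=0,ladle=0,angle_iron=0)
for l,z in Z.items():
    for n in f:
        r=arm.place_of(l,f[n])[:2]
        print(l,n,[(np.round(x["location"]),round(x["confidence"],2),atz(f[n],x["location"],z)) for x in r])
for l in("bar","loaded_bar"):
    for n in f:
        for r in arm.cut_out(l,f[n])[:2]:
            c=cv2.minAreaRect(np.argwhere(r["pixels"]).astype(np.float32)[:,::-1].copy())
            p=cv2.boxPoints(c); print(l,n,r["confidence"],[atz(f[n],q[::-1],.08 if l=="bar" else .056) for q in p])
s=arm.state();print(s["t"],s["eef_pos"],s["ee_rot"],s["width"])
E
```

```text
handle scene [(array([210., 357.]), 0.82, array([0.509, 0.168, 0.088])), (array([439., 172.]), 0.41, array([ 0.566, -0.472,  0.088]))]
handle top [(array([242., 236.]), 0.6, array([0.496, 0.17 , 0.088]))]
empty_rest scene [(array([212., 377.]), 0.62, array([0.528, 0.237, 0.04 ])), (array([366., 258.]), 0.2, array([ 0.571, -0.273,  0.04 ]))]
empty_rest top [(array([226., 210.]), 0.63, array([0.538, 0.24 , 0.04 ]))]
loaded_rest scene [(array([229., 330.]), 0.58, array([0.469, 0.115, 0.04 ]))]
loaded_rest top [(array([256., 267.]), 0.68, array([0.472, 0.105, 0.04 ]))]
bar_center scene [(array([321., 266.]), 0.7, array([ 0.532, -0.202,  0.072]))]
bar_center top [(array([236., 406.]), 0.77, array([ 0.523, -0.21 ,  0.072]))]
loaded_bar_center scene [(array([229., 327.]), 0.53, array([0.467, 0.104, 0.048])), (array([232., 355.]), 0.35, array([0.527, 0.136, 0.048]))]
loaded_bar_center top [(array([258., 266.]), 0.93, array([0.467, 0.106, 0.048]))]
carrier scene [(array([231., 353.]), 0.65, array([0.497, 0.177, 0.   ]))]
carrier top [(array([226., 460.]), 0.66, array([ 0.561, -0.355,  0.   ])
[... 1005 characters left out ...]
array([ 0.577, -0.165,  0.08 ]), array([ 0.592, -0.188,  0.08 ])]
bar top 0.96 [array([ 0.574, -0.161,  0.08 ]), array([ 0.586, -0.18 ,  0.08 ]), array([ 0.481, -0.241,  0.08 ]), array([ 0.47 , -0.222,  0.08 ])]
bar top 0.74 [array([0.412, 0.142, 0.08 ]), array([0.518, 0.094, 0.08 ]), array([0.51 , 0.077, 0.08 ]), array([0.404, 0.125, 0.08 ])]
loaded_bar scene 0.88 [array([0.409, 0.122, 0.056]), array([0.41 , 0.146, 0.056]), array([0.526, 0.092, 0.056]), array([0.524, 0.07 , 0.056])]
loaded_bar top 0.67 [array([0.411, 0.148, 0.056]), array([0.522, 0.098, 0.056]), array([0.513, 0.079, 0.056]), array([0.403, 0.129, 0.056])]
1.55 [0.292 0.664 0.245] [0.205 0.979 0.    0.   ] 0.08510130056690418
```

View pics/scene0.png

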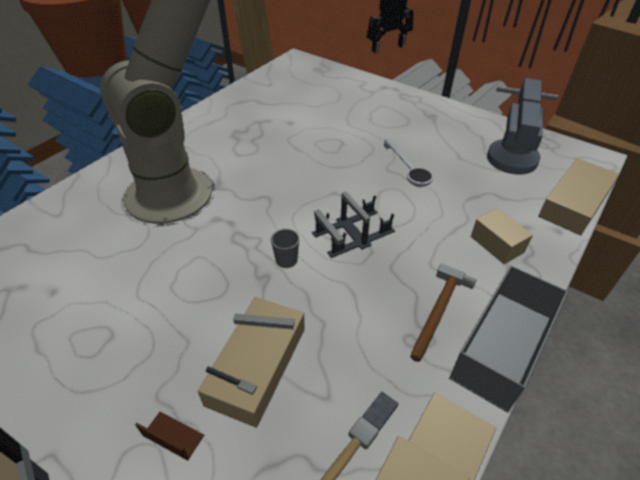

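View pics/top0.png

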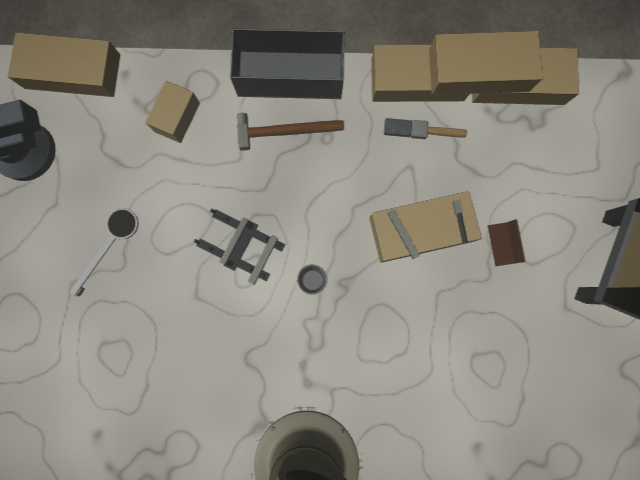

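The pictures show the carrier left of centre (top ≈ row 246, col 239; its empty rests are at row 226, col 210). The loose bar is on the brick (top ≈ row 234, col 403), yaw ≈ +30°, and carrier yaw is ≈ −25°. I'll move over the bar.

Emit:
jog_arm([
  [[23.6, -86.7, 0], [0, 0, -126]],
  [[23.6, -86.7, 0], [0, 0, -126]],
  [[23.6, -86.7, 0], [0, 0, -126]],
  [[23.6, -86.7, 0], [0, 0, -126]],
  [[23.6, -86.7, 0], [0, 0, -126]],
  [[23.6, -86.7, 0], [0, 0, -126]],
  [[23.6, -86.7, 0], [0, 0, -126]],
  [[23.6, -86.7, 0], [0, 0, -126]],
], jaw=0.45, newtons=60)

```text
t: 2.55
eef_pos: [0.4233, 0.1796, 0.2457]
ee_rot: [0.819, 0.574, 0.001, -0.0]
contact_force: [2.5, 0.1, -0.6]
width: 0.0473
grasp_force: 0.0
```

Emit:
jog_arm([
  [[10.5, -38.3, 0], [0, 0, -40]],
  [[10.5, -38.3, 0], [0, 0, -40]],
  [[10.5, -38.3, 0], [0, 0, -40]],
  [[10.5, -38.3, 0], [0, 0, -40]],
  [[10.5, -38.3, 0], [0, 0, -40]],
  [[10.5, -38.3, -4], [0, 0, -40]],
  [[10.5, -38.3, -8], [0, 0, -40]],
  [[10.5, -38.3, -10], [0, 0, -40]],
])

```text
t: 3.55
eef_pos: [0.5271, -0.2042, 0.1429]
ee_rot: [0.966, 0.26, -0.001, 0.0]
contact_force: [-1.0, 0.9, 0.0]
width: 0.0468
grasp_force: 0.0
```

```bash
python3 - <<'E'
from h import *
s=arm.state();print(s["t"],s["eef_pos"],Ro.from_quat(s["ee_rot"]).as_matrix()[:,1])
E
```

```text
3.55 [ 0.52710641 -0.20421062  0.14288733] [ 5.02174617e-01 -8.64766098e-01 -5.00720396e-04]
```

Emit:
jog_arm([
  [[0, 0, -2], [0, 0, 0]],
  [[0, 0, -4], [0, 0, 0]],
  [[0, 0, -4.3], [0, 0, 0]],
  [[0, 0, -4.3], [0, 0, 0]],
])

```text
t: 4.05
eef_pos: [0.5281, -0.2018, 0.1026]
ee_rot: [0.965, 0.262, 0.0, 0.0]
contact_force: [-0.2, -0.4, 0.2]
width: 0.0472
grasp_force: 0.0
```

```bash
python3 - <<'E'
from h import *
s=arm.state();print(s["t"],s["eef_pos"])
f=arm.grab_frame("scene")
g=cv2.resize(f["image"][240:400,180:380],None,fx=4,fy=4,interpolation=cv2.INTER_CUBIC)[:600]
save({"image":g},"s1.png")
E
```

```text
4.05 [ 0.52805919 -0.20177871  0.10264676]
```

View pics/s1.png

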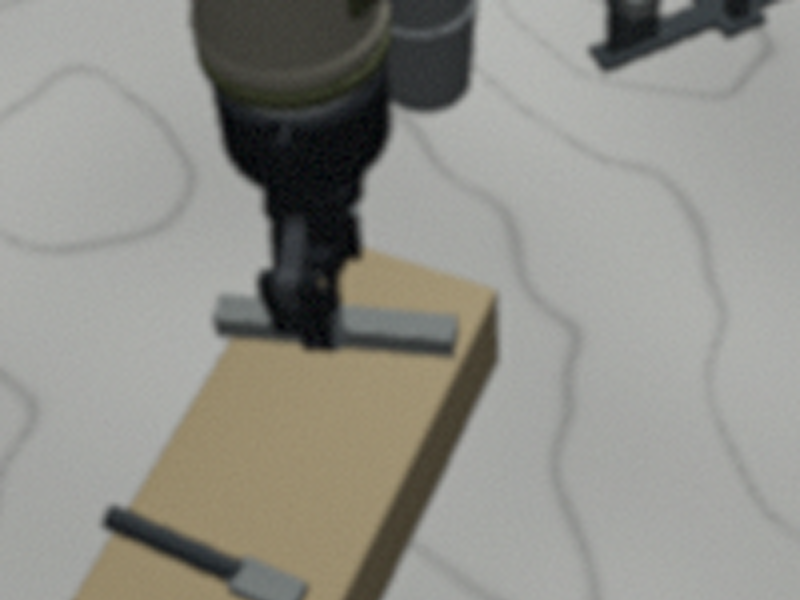

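The open fingers straddle the bar (crop cols 215–458, row ~325) near its middle. I'll descend and grip.

Emit:
jog_arm([
  [[0, 0, -1.2], [0, 0, 0]],
  [[0, 0, -2.0], [0, 0, 0]],
  [[0, 0, -2.0], [0, 0, 0]],
])

```text
t: 4.47
eef_pos: [0.5275, -0.2015, 0.0816]
ee_rot: [0.965, 0.262, -0.001, -0.0]
contact_force: [0.2, -1.4, 0.1]
width: 0.0467
grasp_force: 0.0
```

Emit:
jog_arm([
  [[0, 0, 0], [0, 0, 0]],
  [[0, 0, 0], [0, 0, 0]],
  [[0, 0, 0], [0, 0, 0]],
  [[0, 0, 0], [0, 0, 0]],
  [[0, 0, 0], [0, 0, 0]],
  [[0, 0, 0], [0, 0, 0]],
], jaw=1, newtons=60)

```text
t: 5.22
eef_pos: [0.5281, -0.202, 0.0827]
ee_rot: [0.965, 0.262, 0.0, 0.0]
contact_force: [-0.0, -0.7, 5.6]
width: 0.0143
grasp_force: 59.3
```

Emit:
jog_arm([
  [[0, 0, 1.5], [0, 0, 0]],
  [[0, 0, 4], [0, 0, 0]],
  [[0, 0, 9], [0, 0, 0]],
  [[0, 0, 14], [0, 0, 0]],
  [[0, 0, 14], [0, 0, 0]],
  [[0, 0, 14], [0, 0, 0]],
])

```text
t: 5.98
eef_pos: [0.5275, -0.2009, 0.2222]
ee_rot: [0.965, 0.262, -0.0, -0.0]
contact_force: [-0.8, -0.5, -2.2]
width: 0.0144
grasp_force: 58.9
```

```bash
python3 - <<'E'
from h import *
s=arm.state();print(s["t"],s["eef_pos"],s["width"],s["contact_force"],s["grasp_force"])
np.set_printoptions(precision=4,suppress=True)
f=arm.grab_frame("scene");t=arm.grab_frame("top")
for r in arm.cut_out("bar",f)[:2]:
    c=cv2.minAreaRect(np.argwhere(r["pixels"]).astype(np.float32)[:,::-1].copy())
    print(r["confidence"],r["location"],[atz(f,q[::-1],.214) for q in cv2.boxPoints(c)])
r=arm.place_of("bar_center",f)[:1];print([(x["confidence"],atz(f,x["location"],.206)) for x in r], proj(f,s["eef_pos"]))
g=cv2.resize(f["image"][200:360,180:380],None,fx=4,fy=4,interpolation=cv2.INTER_CUBIC)[:600]
save({"image":g},"s2.png")
E
```

```text
5.975 [ 0.52746937 -0.20089592  0.22221923] 0.014430451758713974 [-0.82307183 -0.53773337 -2.19485688] 58.91295790672302
0.89 [278.2, 270.3] [array([ 0.4854, -0.2431,  0.214 ]), array([ 0.4669, -0.2214,  0.214 ]), array([ 0.5725, -0.1604,  0.214 ]), array([ 0.5883, -0.1834,  0.214 ])]
0.21 [227.2, 355.9] [array([ 0.5138, -0.0471,  0.214 ]), array([0.5325, 0.1459, 0.214 ]), array([0.6731, 0.0578, 0.214 ]), array([ 0.6437, -0.1091,  0.214 ])]
[(0.73, array([ 0.525 , -0.2088,  0.206 ]))] (np.float64(270.4300033332478), np.float64(257.04708788196496))
```

View pics/s2.png

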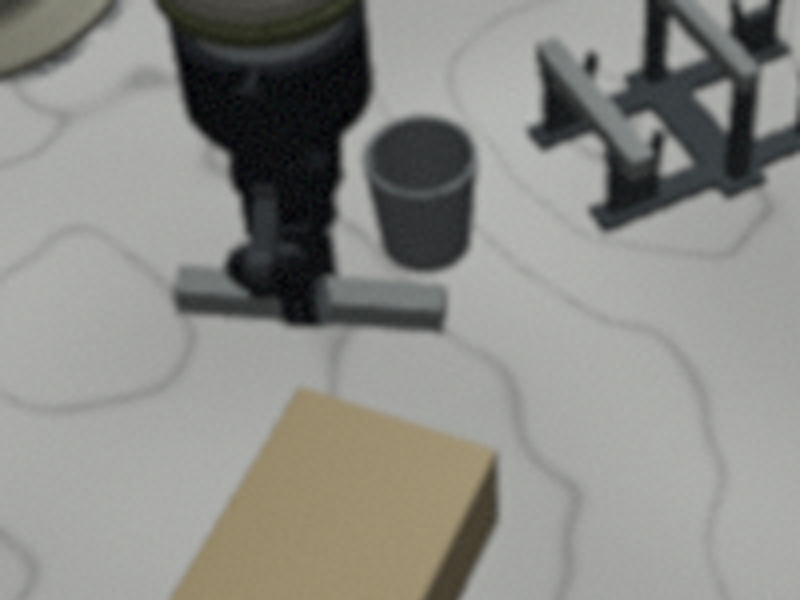

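The bar is held about its middle (crop cols 178–445, fingers ~300) and level, and the carrier is at the upper right. Next I'll fit the carrier pose.

```bash
cat > fit.py <<'E'
from h import *
from scipy.optimize import least_squares
P=dict(handle=(0,0,.088),empty_rest=(0,.07,.04),loaded_rest=(0,-.07,.04),loaded_bar_center=(0,-.07,.048),carrier=(0,0,0))
def w(p,q): c,s=np.cos(p[2]),np.sin(p[2]); return np.array([p[0]+c*q[0]-s*q[1],p[1]+s*q[0]+c*q[1],q[2]+(p[3] if len(p)>3 else 0)])
F=[arm.grab_frame(n) for n in("scene","top")]
obs=[]
for f in F:
    for l,q in P.items():
        for r in arm.place_of(l,f)[:2]: 
            if np.linalg.norm(np.subtract(r["location"],proj(f,w((.5,.172,-.43),q))))<14: obs.append((f,l,q,r["location"]));break
fun=lambda p:np.concatenate([np.subtract(proj(f,w(p,q)),x) for f,l,q,x in obs])
s=least_squares(fun,(.5,.172,-.43),loss="soft_l1",x_scale=(.01,.01,.1));p=s.x
print(p,np.degrees(p[2]),"rest",w(p,P["empty_rest"]))
r=fun(p).reshape(-1,2)
for o,e in zip(obs,r): print(o[1],o[0]["shot"],e.round(1))
def boxes():
    for sy in(-.07,.07):
        for sx in(-.04,.04): yield (sx,sy,.032,.008,.034,.052),(0,0,255)
    yield (0,0,.088,.112,.014,.016),(0,255,0)
    yield (0,-.07,.048,.12,.016,.016),(255,128,0)
ims=[]
for f,(a,b) in zip(F,((170,300),(190,190))):
    k=6
    g=cv2.resize(f["image"][a:a+100,b:b+110][:,:,::-1],None,fx=k,fy=k,interpolation=cv2.INTER_CUBIC)
    for (x,y,z,dx,dy,dz),col in boxes():
        C=[proj(f,w(p,(x+i*dx/2,y+j*dy/2,z+dz/2))) for i,j in((-1,-1),(1,-1),(1,1),(-1,1))]
        cv2.polylines(g,[np.array([((c+.5-b)*k,(r+.5-a)*k) for r,c in C],np.int32)],True,col,1)
    ims.append(g[:,:400] if 0 else cv2.resize(g,(400,364)))
import sys; cv2.imwrite("pics/"+sys.argv[1],np.hstack(ims))
E
python3 fit.py fit1.png
```

```text
[ 0.49702846  0.1734991  -0.41263188] -23.642065240544063 rest [0.52509997 0.2376239  0.04      ]
handle 8 [0.3 2.9]
empty_rest 8 [ 1.  -2.6]
loaded_rest 8 [-0.2 -3.6]
loaded_bar_center 8 [0.5 1.8]
carrier 8 [-2.8 -0.4]
handle 9 [-2.5 -0.9]
empty_rest 9 [1.3 2.3]
loaded_rest 9 [ 2.4 -2.1]
loaded_bar_center 9 [-2.7 -0.4]
carrier 9 [0.  1.4]
```

View pics/fit1.png

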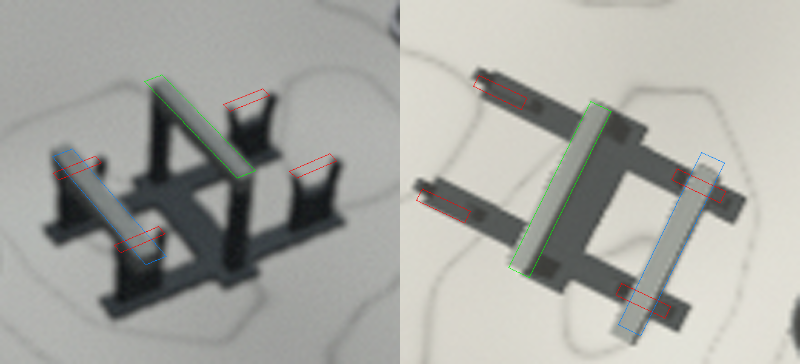

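The overlay fits to within ~2 mm: empty plates at the upper left in the top view, and at crop (248,100) and (315,165) in the scene view. I'll carry the bar over.

Emit:
jog_arm([
  [[0, 6, 0], [0, 0, 10]],
  [[0, 12, 0], [0, 0, 20]],
  [[0, 18, 0], [0, 0, 30]],
  [[0, 23, 0], [0, 0, 40]],
  [[0, 28, 0], [0, 0, 50]],
  [[0, 32, 0], [0, 0, 60]],
  [[0, 36, 0], [0, 0, 70]],
  [[0, 39, 0], [0, 0, 80]],
])

```text
t: 7.78
eef_pos: [0.5277, 0.1903, 0.2223]
ee_rot: [0.568, 0.823, 0.0, 0.0]
contact_force: [0.8, -0.6, -2.1]
width: 0.0141
grasp_force: 59.1
```

```bash
cat > st.py <<'E'
from h import *
s=arm.state();y=Ro.from_quat(s["ee_rot"]).as_matrix()
np.set_printoptions(precision=4,suppress=True)
print(round(s["t"],2),s["eef_pos"],"yaw y",np.degrees(np.arctan2(y[1,1],y[0,1])).round(2),"zaxis",y[:,2],s["contact_force"],s["wrist_torque"],round(s["width"],4),round(s["grasp_force"],1))
E
python3 st.py
```

```text
7.78 [0.5277 0.1903 0.2223] yaw y 20.75 zaxis [ 0.0003  0.0003 -1.    ] [ 0.7857 -0.6159 -2.0857] [-0.0549 -0.0306  0.0438] 0.0141 59.1
```

Emit:
jog_arm([
  [[0, 2, 0], [0, 0, 10]],
  [[-0.2, 4, 0], [0, 0, 20]],
  [[-0.2, 4.7, 0], [0, 0, 30]],
  [[-0.2, 4.7, 0], [0, 0, 40]],
  [[-0.2, 4.7, -3], [0, 0, 45.7]],
  [[-0.2, 4.7, -7], [0, 0, 45.7]],
  [[-0.2, 4.7, -11], [0, 0, 45.7]],
  [[-0.2, 4.7, -12.5], [0, 0, 45.7]],
])

```text
t: 8.78
eef_pos: [0.5251, 0.2348, 0.0954]
ee_rot: [0.208, 0.978, -0.001, -0.001]
contact_force: [-0.1, -0.2, -1.6]
width: 0.0141
grasp_force: 59.0
```

Emit:
jog_arm([
  [[0, 0, 0], [0, 0, 0]],
  [[0, 0, 0], [0, 0, 0]],
])

```text
t: 9.02
eef_pos: [0.5266, 0.2357, 0.0985]
ee_rot: [0.208, 0.978, 0.001, 0.001]
contact_force: [0.1, -0.4, -2.6]
width: 0.0145
grasp_force: 59.0
```

```bash
python3 st.py; cat > ov.py <<'E'
from h import *
import sys
ims=[]
for n,(a,b) in (("scene",(165,300)),("top",(190,185))):
    f=arm.grab_frame(n)
    ims.append(cv2.resize(f["image"][a:a+100,b:b+100][:,:,::-1],(400,400),interpolation=cv2.INTER_CUBIC))
cv2.imwrite("pics/"+sys.argv[1],np.hstack(ims))
E
python3 ov.py hov.png
```

```text
9.03 [0.5266 0.2357 0.0985] yaw y 66.04 zaxis [ 0.0017  0.0008 -1.    ] [ 0.1354 -0.3986 -2.6372] [ 0.0199 -0.0272 -0.0238] 0.0145 59.0
```

View pics/hov.png

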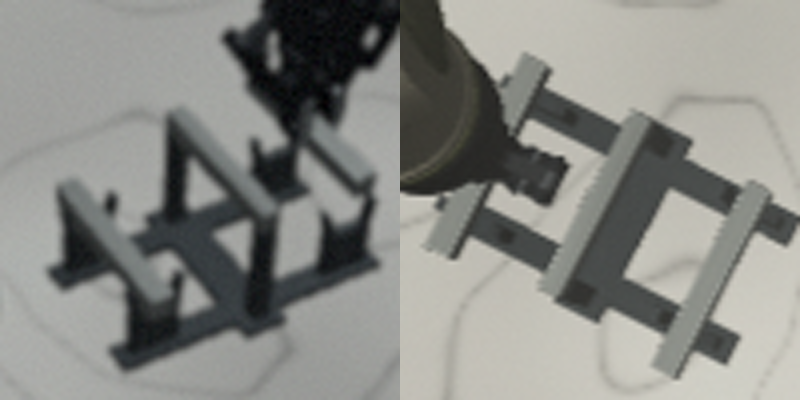

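```bash
cat > edge.py <<'E'
from h import *
from scipy.optimize import differential_evolution
from scipy.ndimage import map_coordinates,gaussian_filter
F={n:arm.grab_frame(n) for n in("scene","top")}
s=arm.state();e=s["eef_pos"];y=Ro.from_quat(s["ee_rot"]).as_matrix()[:,1]
yawt=np.arctan2(y[1],y[0])-np.pi/2
yc=np.radians(-23.64);c0=np.array([.497,.1735]);n=np.array([-np.sin(yc),np.cos(yc)])
def fit(f,ctr,yaw,z,L,W,xm):
    g=gaussian_filter(f["image"].mean(2).astype(float),.4)
    xs=np.r_[np.arange(-L/2+.003,-xm,.002),np.arange(xm,L/2-.003,.002)] if xm else np.arange(-L/2+.003,L/2-.003,.002)
    pts=[];h=.0025
    for sg in(-1,1):
        for x in xs: pts.append(((x,sg*(W/2+h)),(x,sg*(W/2-h))))
        for yy in np.linspace(-W/2+.003,W/2-.003,6):
            for _ in range(2): pts.append(((sg*(L/2+h),yy),(sg*(L/2-h),yy)))
    pts=np.array(pts).reshape(-1,2)
    def sc(p):
        a=yaw+p[2];R=np.array([[np.cos(a),-np.sin(a)],[np.sin(a),np.cos(a)]])
        B=np.array([[np.cos(yaw),-np.sin(yaw)],[np.sin(yaw),np.cos(yaw)]])
        q=pts@R.T+ctr+B@p[:2]
        rc=np.array([proj(f,(u,v,z)) for u,v in q]).T
        I=map_coordinates(g,rc,order=1).reshape(-1,2)
        ins=I[:,1]; return -np.minimum(np.abs(I[:,0]-ins),40).mean()+.7*np.abs(ins-np.median(ins)).mean()
    r=differential_evolution(sc,[(-.012,.012),(-.01,.01),(-.06,.06)],seed=1,maxiter=25,popsize=10,tol=1e-3)
    return (r.x*[1000,1000,57.3]).round(1),round(r.fun,1)
import sys
held=len(sys.argv)<2
for k,f in F.items():
    if held: print(k,"held vs TCP",fit(f,e[:2],yawt,e[2]-.0027,.12,.016,.032))
    print(k,"handle",fit(f,c0,yc,.096,.112,.014,0))
    print(k,"loaded",fit(f,c0-.07*n,yc,.056,.12,.016,0))
    if not held: print(k,"placed",fit(f,c0+.07*n,yc,.056,.12,.016,0))
E
time python3 edge.py
```

```text
scene held vs TCP (array([ 8.1, -9.6,  0. ]), np.float64(-7.2))
scene handle (array([ 4. ,  1.4, -0.9]), np.float64(-22.0))
scene loaded (array([-7. ,  1.1, -1. ]), np.float64(-26.0))
top held vs TCP (array([-1.6, -0.5, -0.3]), np.float64(-34.6))
top handle (array([ 1.3,  1.9, -1.6]), np.float64(-32.2))
top loaded (array([-6.6,  0.6, -1.3]), np.float64(-33.2))
real	0m11.528s
user	0m18.251s
sys	0m0.091s
```

Measured result: handle and held bar agree within ~2–3 mm, and the carrier yaw is ≈ −24.9°. I'll make a small correction and lower the bar.

Emit:
jog_arm([
  [[0.3, 0.15, 0], [0, 0, -0.9]],
  [[0.3, 0.15, -1], [0, 0, -0.9]],
  [[0.3, 0.15, -2], [0, 0, -0.9]],
  [[0.3, 0.15, -2.8], [0, 0, -0.9]],
  [[0.3, 0.15, -3.4], [0, 0, -0.9]],
  [[0.3, 0.15, -3.7], [0, 0, -0.9]],
  [[0.3, 0.15, -3.7], [0, 0, -0.9]],
])

```text
t: 10.1
eef_pos: [0.5288, 0.2368, 0.0601]
ee_rot: [0.215, 0.977, -0.0, -0.0]
contact_force: [-0.0, 0.3, -1.7]
width: 0.0144
grasp_force: 59.0
```

```bash
python3 st.py; python3 ov.py low.png
```

```text
10.1 [0.5288 0.2368 0.0601] yaw y 65.15 zaxis [-0.0002 -0.0002 -1.    ] [-0.0188  0.3154 -1.7119] [-0.0143 -0.0308 -0.0289] 0.0144 59.0
```

View pics/low.png

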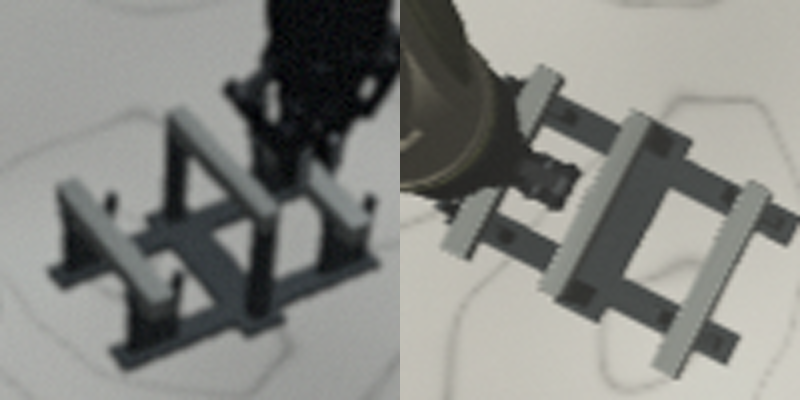

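The bar sits between the prongs (scene crop right end at 365,225) with no contact force. I'll lower the last 2 mm or so and release with a partial opening.

Emit:
jog_arm([
  [[0, 0, -0.1], [0, 0, 0]],
  [[0, 0, -0.2], [0, 0, 0]],
  [[0, 0, -0.2], [0, 0, 0]],
])

```text
t: 10.58
eef_pos: [0.529, 0.2369, 0.0587]
ee_rot: [0.215, 0.977, 0.0, 0.0]
contact_force: [-0.8, -0.5, 3.7]
width: 0.0143
grasp_force: 59.7
```

```bash
python3 st.py
```

```text
10.57 [0.529  0.2369 0.0587] yaw y 65.15 zaxis [ 0.0005  0.0002 -1.    ] [-0.7815 -0.4868  3.7443] [-0.107   0.2333  0.0286] 0.0143 59.7
```

Seated. Opening.

Emit:
jog_arm([
  [[0, 0, 0], [0, 0, 0]],
  [[0, 0, 0], [0, 0, 0]],
  [[0, 0, 0], [0, 0, 0]],
  [[0, 0, 1], [0, 0, 0]],
  [[0, 0, 3], [0, 0, 0]],
  [[0, 0, 7], [0, 0, 0]],
  [[0, 0, 11], [0, 0, 0]],
  [[0, 0, 13], [0, 0, 0]],
], jaw=0.6)

```text
t: 11.58
eef_pos: [0.5295, 0.2371, 0.1912]
ee_rot: [0.215, 0.977, 0.001, 0.001]
contact_force: [0.0, -1.4, 0.1]
width: 0.0343
grasp_force: 0.0
```

Emit:
jog_arm([
  [[4, 6, 0], [0, 0, 0]],
  [[6, 11, 0], [0, 0, 0]],
  [[6, 11, 0], [0, 0, 0]],
])

```text
t: 11.95
eef_pos: [0.5891, 0.3525, 0.1887]
ee_rot: [0.213, 0.977, 0.002, 0.0]
contact_force: [-1.1, -0.7, -0.1]
width: 0.0342
grasp_force: 0.0
```

```bash
python3 st.py; python3 edge.py x; python3 ov.py placed.png
```

```text
11.95 [0.5891 0.3525 0.1887] yaw y 65.44 zaxis [ 0.0012  0.0034 -1.    ] [-1.1063 -0.6531 -0.0971] [-0.047   0.1106 -0.056 ] 0.0342 0.0
scene handle (array([ 2.8,  1.3, -0.7]), np.float64(-21.9))
scene loaded (array([-6.8,  1. , -1. ]), np.float64(-26.0))
scene placed (array([ 1.8,  0.5, -2. ]), np.float64(-22.4))
top handle (array([ 1.4,  1.8, -1.6]), np.float64(-31.8))
top loaded (array([-6.7,  0.4, -1.3]), np.float64(-32.5))
top placed (array([ 1.9,  0.8, -1.4]), np.float64(-32.6))
```

View pics/placed.png

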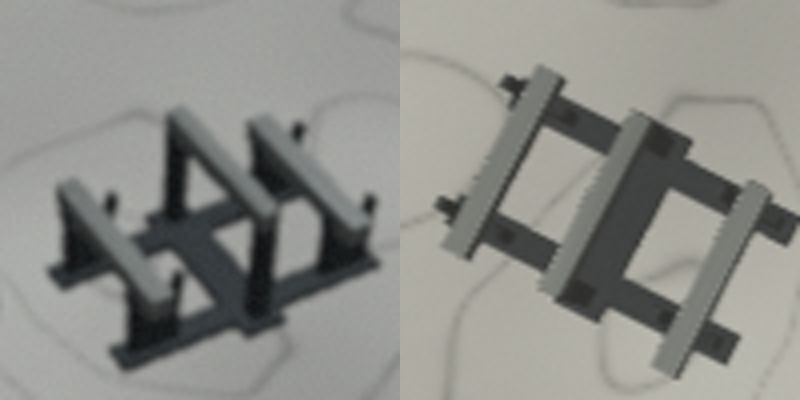

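Both bars are seated. The placed bar is centred within ~1 mm and parallel (top view crop 445–560, left bar). Moving over the handle.

Emit:
jog_arm([
  [[-3, -6, 0], [0, 0, 0]],
  [[-6, -11.5, 0], [0, 0, 0]],
  [[-9, -17, 0], [0, 0, 0]],
  [[-9.2, -17.2, 0], [0, 0, 0]],
  [[-9.2, -17.2, 0], [0, 0, 0]],
  [[-9.2, -17.2, 0], [0, 0, 0]],
], jaw=0.5, newtons=100)

```text
t: 12.9
eef_pos: [0.4976, 0.1759, 0.1885]
ee_rot: [0.215, 0.977, 0.001, 0.0]
contact_force: [-0.1, 0.1, 0.8]
width: 0.0428
grasp_force: 0.0
```

```bash
python3 st.py
```

```text
12.9 [0.4976 0.1759 0.1885] yaw y 65.19 zaxis [ 0.0011  0.0008 -1.    ] [-0.1386  0.1027  0.844 ] [ 0.008  -0.0033  0.0009] 0.0428 0.0
```

Good. Descend to z ≈ 0.083.

Emit:
jog_arm([
  [[0, 0, -3], [0, 0, 0]],
  [[0, 0, -6], [0, 0, 0]],
  [[0, 0, -8], [0, 0, 0]],
  [[0, 0, -9.5], [0, 0, 0]],
  [[0, 0, -10.5], [0, 0, 0]],
  [[0, 0, -10.5], [0, 0, 0]],
  [[0, 0, -10.5], [0, 0, 0]],
])

```text
t: 13.78
eef_pos: [0.4972, 0.175, 0.0838]
ee_rot: [0.215, 0.977, 0.0, 0.0]
contact_force: [-0.5, -0.4, 0.4]
width: 0.043
grasp_force: 0.0
```

```bash
python3 st.py
```

```text
13.78 [0.4972 0.175  0.0838] yaw y 65.15 zaxis [ 0.0008  0.0003 -1.    ] [-0.5152 -0.4153  0.3883] [-0.0059  0.0083 -0.0277] 0.043 0.0
```

Emit:
jog_arm([
  [[0, 0, 0], [0, 0, 0]],
  [[0, 0, 0], [0, 0, 0]],
  [[0, 0, 0], [0, 0, 0]],
  [[0, 0, 0], [0, 0, 0]],
  [[0, 0, 0], [0, 0, 0]],
  [[0, 0, 0], [0, 0, 0]],
], jaw=1, newtons=100)

```text
t: 14.52
eef_pos: [0.4974, 0.1752, 0.0842]
ee_rot: [0.215, 0.977, 0.001, 0.001]
contact_force: [-0.8, 0.2, 5.2]
width: 0.0126
grasp_force: 98.0
```

Emit:
jog_arm([
  [[0, 0, 0.2], [0, 0, 0]],
  [[0, 0, 0.5], [0, 0, 0]],
  [[0, 0, 0.9], [0, 0, 0]],
  [[0, 0, 1.4], [0, 0, 0]],
  [[0, 0, 1.9], [0, 0, 0]],
  [[0, 0, 2.2], [0, 0, 0]],
  [[0, 0, 2.3], [0, 0, 0]],
  [[0, 0, 2.3], [0, 0, 0]],
])

```text
t: 15.52
eef_pos: [0.4968, 0.1748, 0.1063]
ee_rot: [0.215, 0.977, -0.0, 0.0]
contact_force: [-0.3, 0.4, -8.3]
width: 0.0122
grasp_force: 97.5
```

```bash
python3 st.py; python3 ov.py lift1.png
```

```text
15.53 [0.4968 0.1748 0.1063] yaw y 65.15 zaxis [ 0. -0. -1.] [-0.3363  0.3515 -8.3337] [ 0.0393 -0.0338  0.0186] 0.0122 97.5
```

View pics/lift1.png

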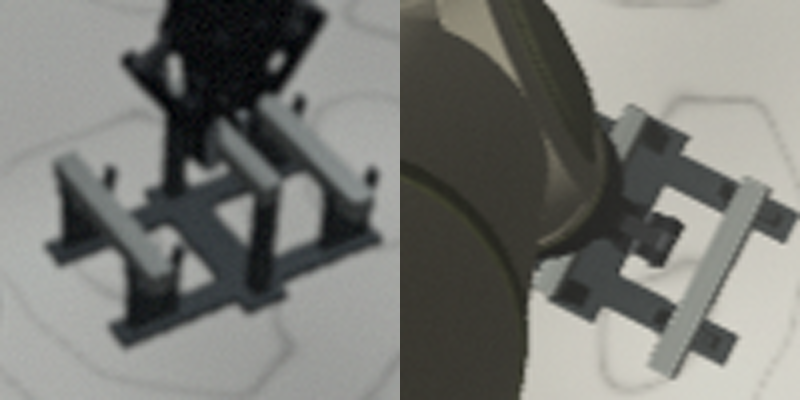

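The carrier is off the bench (8.3 N matches the full weight), level, with both bars seated. Lifting gently to 15 cm.

Emit:
jog_arm([
  [[0, 0, 0.4], [0, 0, 0]],
  [[0, 0, 1], [0, 0, 0]],
  [[0, 0, 1.8], [0, 0, 0]],
  [[0, 0, 2.8], [0, 0, 0]],
  [[0, 0, 3.8], [0, 0, 0]],
  [[0, 0, 4.8], [0, 0, 0]],
  [[0, 0, 5.6], [0, 0, 0]],
  [[0, 0, 6.2], [0, 0, 0]],
])

```text
t: 16.62
eef_pos: [0.4969, 0.1749, 0.1688]
ee_rot: [0.215, 0.977, 0.0, 0.0]
contact_force: [-0.1, -0.8, -7.7]
width: 0.0126
grasp_force: 97.7
```

Emit:
jog_arm([
  [[0, 0, 0.8], [0, 0, 0]],
  [[0, 0, 1.8], [0, 0, 0]],
  [[0, 0, 2.8], [0, 0, 0]],
  [[0, 0, 3.8], [0, 0, 0]],
  [[0, 0, 4.8], [0, 0, 0]],
  [[0, 0, 5.6], [0, 0, 0]],
  [[0, 0, 6.2], [0, 0, 0]],
  [[0, 0, 6.5], [0, 0, 0]],
])

```text
t: 17.62
eef_pos: [0.4969, 0.1749, 0.2336]
ee_rot: [0.215, 0.977, 0.0, 0.0]
contact_force: [-0.4, -0.7, -8.1]
width: 0.0119
grasp_force: 97.7
```

Emit:
jog_arm([
  [[0, 0, 0], [0, 0, 0]],
  [[0, 0, 0], [0, 0, 0]],
  [[0, 0, 0], [0, 0, 0]],
  [[0, 0, 0], [0, 0, 0]],
  [[0, 0, 0], [0, 0, 0]],
  [[0, 0, 0], [0, 0, 0]],
])

```text
t: 18.38
eef_pos: [0.4969, 0.1749, 0.2332]
ee_rot: [0.215, 0.977, -0.0, 0.0]
contact_force: [0.6, -0.3, -7.4]
width: 0.0122
grasp_force: 97.7
```

```bash
python3 st.py; python3 - <<'E'
from h import *
f=arm.grab_frame("scene")
save({"image":cv2.resize(f["image"][110:270,280:460],None,fx=3.5,fy=3.5,interpolation=cv2.INTER_CUBIC)},"fin.png")
E
```

```text
18.38 [0.4969 0.1749 0.2332] yaw y 65.15 zaxis [ 0. -0. -1.] [ 0.5681 -0.3249 -7.4253] [ 0.0124 -0.0103  0.0957] 0.0122 97.7
```

View pics/fin.png

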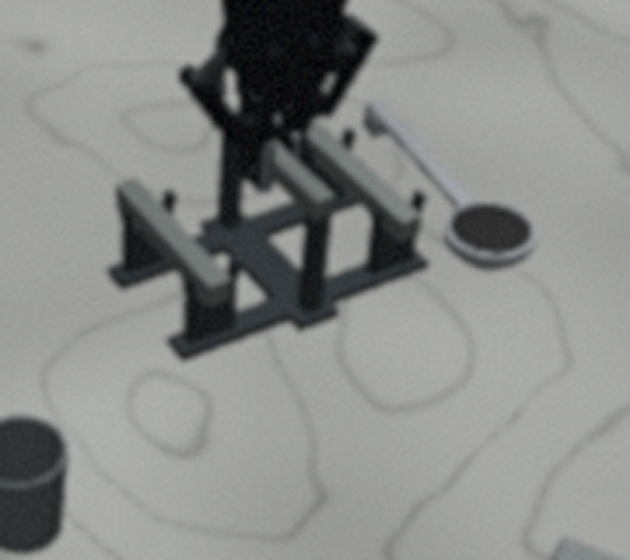

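The carrier hangs level with both bars in their rests (crop ~(170,240) and (365,180)), its underside at ~0.150 m and steady. Handing in.

```bash
python3 -c "
from cell import arm
print(arm.job_done())"
```

```text
the job is handed in; nothing more can be done
None
```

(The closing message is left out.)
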